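# Pack the closet case, hasp it and start its screws home

## Task

Pack every loose small item standing beside the wooden case (of plunger cup, refill bottle, small glass pot and washer tin, whichever are there) into the case, push its lid shut, then swing the steel hasp right over onto the lid's staple. After that, fasten the case down: press each of its two self-tapping thumb screws firmly downwards while turning it clockwise, so that it bites and goes in until its collar sits on the cleat. Leave the brush and the big jar beyond the case undisturbed.

Things in the scene. Friction and masses are not known exactly. Their poses are not given: they have to be found in the camera images.
- case: Wooden case, fixed (does not slide); place and yaw vary. Outside 160 (x) by 270 (y) by 70 mm high, walls and floor 6 mm, open on top. Origin: centre of its underside; its front (-x) faces the robot, z up. From each short side (+y, -y) a wooden cleat stands out 80 mm, 70 mm along x, 30 mm high, with a thumb screw upright in its pilot hole at (0, +-180) mm.
- lid (a joint): Angle of the case's wooden lid, rad: 0 shut, grows as it opens; starts standing up at 1.4 to 1.7. Stiff hinge (friction 0.35 N m): it stays at any angle. Lid 160 by 270 by 8 mm, hinged along the case's rear (+x) rim, without a knob: push it shut by its outer face.
- lid_hinge (a point): Middle of the lid's hinge axis (along the case's y), at (80, 0, 70) mm in the case's frame, level with the lid's inner face. Turns with the lid: -x runs to its free edge, z is the normal of its outer face.
- lid_edge (a point): Middle of the lid's free edge, on its outer face, 160 mm from the hinge. A small steel staple stands 20 mm above the lid's inner face, 136 mm from the hinge, at the middle of the width.
- hasp (a joint): Angle of the flat steel hasp on the case's front, rad: 0 would be level towards the robot, 1.57 straight up, 3.14 lying on the shut lid over the staple. Starts at 1.1 to 1.45 (standing, leaning a little to the robot). Stiff hinge (friction 0.06 N m): stays where left. Push it by the face that looks to the robot, over the top and down.
- hasp_hinge (a point): Middle of the hasp's hinge axis (along the case's y), at (-86, 0, 82) mm in the case's frame.
- hasp_tip (a point): Free end of the hasp, 60 mm from its hinge. The hasp is 44 mm wide, 3 mm thick, with a slot 20 mm wide, from 15 to 45 mm from the hinge, for the staple. Laid over, the staple comes up through the slot 30 mm from the hinge and stands 7 mm above the hasp; press it down beyond that, at the free end.
- screw_l (a point): Self-tapping steel thumb screw, left (+y) cleat: the point on its axis on top of its round collar (28 mm across, 5 mm thick), 39 mm above the work surface at the start, 35 mm when home. Above it a flat thumb bar 26 mm long (this point's x), 9 mm thick (its y), 19 mm high. The case wall (70 mm high, 78 with the lid) is 45 mm from the axis.
- sink_l (a joint): How far the left (+y) screw has gone in, m: 0 at the start, 0.004 when its collar is down on the cleat (hard stop).
- turn_l (a joint): Turn of the left (+y) screw, rad, clockwise from above positive; starts at -0.6 to 0.6 (0: bar along the case's x); takes some 0.06 N m. It bites only while pressed down with 8 N or more (12 to 15 N is good) and turned clockwise together: then it goes in 1 to 1.5 mm per rad. Turned without pressing it spins in place; pressed (up to 25 N) without turning it gives 1 mm and springs back.
- screw_r (a point): Self-tapping steel thumb screw, right (-y) cleat: the point on its axis on top of its round collar (28 mm across, 5 mm thick), 39 mm above the work surface at the start, 35 mm when home. Above it a flat thumb bar 26 mm long (this point's x), 9 mm thick (its y), 19 mm high. The case wall (70 mm high, 78 with the lid) is 45 mm from the axis.
- sink_r (a joint): How far the right (-y) screw has gone in, m: 0 at the start, 0.004 when its collar is down on the cleat (hard stop).
- turn_r (a joint): Turn of the right (-y) screw, rad, clockwise from above positive; starts at -0.6 to 0.6 (0: bar along the case's x); takes some 0.06 N m. It bites only while pressed down with 8 N or more (12 to 15 N is good) and turned clockwise together: then it goes in 1 to 1.5 mm per rad. Turned without pressing it spins in place; pressed (up to 25 N) without turning it gives 1 mm and springs back.
- plunger_cup: Loose, to be packed if present. Origin: centre of its underside; z is its axis (up when standing). Small grey hard silicone plunger cup, 38 mm high: 48 mm across in the lowest 5 mm, then 42 tapering to 39 mm at the top.
- refill_bottle: Loose, to be packed if present. Origin: centre of its underside; z is its axis (up when standing). Small squat capped white refill bottle, 44 mm across, 58 mm high with cap; straight-sided for the lowest 30 mm.
- glass_pot: Loose, to be packed if present. Origin: centre of its underside; z is its axis (up when standing). Small round lidded glass jar, 54 mm across in its lowest 20 mm, narrowing above to a 48 mm lid, 50 mm high over all.
- washer_tin: Loose, to be packed if present. Origin: centre of its underside; z is its axis (up when standing). Round steel tin of tap washers, 52 mm across, 32 mm high.
- brush: Chrome tap-cleaning brush lying on the work surface beyond the case. Bystander, to be left alone. Origin at its underside.
- big_jar: Big round lidded glass jar, 76 mm across, 85 mm high. Bystander, to be left alone. Origin: centre of its underside.

How it is judged:
By the outcome, as a careful person would: the job done as asked, in the order asked, and still so for the second after the job is handed in, with the robot touching nothing.
Of plunger_cup, refill_bottle, glass_pot, washer_tin only 2 to 3 are there at a start; the rules pass over those that are not, and their reading is None.
At some moment in a run one of plunger_cup, refill_bottle, glass_pot, washer_tin may be knocked a few centimetres aside while the robot is not near it.
It also fails if it takes over 200 s, if anything falls off the work surface, if the arm or the gripper's body presses on something with over 40 N, if the wrist force passes 120 N, or if a joint passes its speed limit or range.

## Robot

A 7-joint arm with a two-finger parallel gripper is mounted at the origin on the work surface. World frame = base frame: x ahead of the robot, y to its left, z up, the work surface at z = 0. Lengths are in mm, angles in degrees, forces in N, time in s.
With the tool pointing down it reaches from about 425 to 950 mm from the base axis. Payload 4.7 kg.
Tool frame: the origin (TCP) lies midway between the tips of the shut fingers; the grasp point (between the pads) lies 19 mm behind it (robot.pinch_z is the z of the grasp point in the tool frame, in mm); z points along the fingers, y is the direction in which the jaws open and shut (so a half turn about z gives the same grasp; the last joint's range is limited). The gripper opens to 87 mm and grips with 3 to 60 N. Pads are 19 mm wide; open, the fingers measure 117 mm over their backs; the gripper's body (75 mm by 190 mm) begins 51 mm behind the grasp point.
Start: joints at [72.542, 26.849, -2.785, 87.806, 1.381, 65.374, -4.715], TCP at [183.861, -649.496, 222.573] pointing down, gripper open.
Joint ranges: [-148.3, 148.3], [-19.14, 114.17], [-79.39, 73.82], [5.75, 140.21], [-59.74, 239.74], [12.07, 113.84], [-152.46, 152.46]. Speed limits (degrees/s): [147.25, 147.25, 180, 180, 180, 180, 180].

## Interface

Orientations are given as [roll, pitch, yaw] about the fixed x, y, z axes, in that order (R = Rz(yaw) Ry(pitch) Rx(roll)).
In Python, from rig import sensors, eyes, order, robot gives the robot as it stands.
- The arm moves only by the tool jog_arm, never from a script. Its argument "plan" is a list of rows, each a list of 7 numbers: the shift along the tool's x, y, z in mm, then the turn, a rotation vector about the tool's x, y, z in rad, then the finger opening in mm, from 0 to 87. A call has 1 to 5 rows; each row shifts and turns the commanded pose from where the row before left it, along the tool's axes as they then stand; what a row does not reach is not made up. A row lasts 1/8 s, in which the tool goes at most 62.5 mm and 10.7 degrees, less where a joint would pass 70% of its speed; a pose out of reach is approached as far as the arm can. A call is refused whole if a number of a shift passes 62.5 or a number of a turn 0.188, either way. A call with a gripper value outside its range is refused whole. The fingers move at their own pace and stop on an object; the grip force is fixed at half the most. Time passes only in rows, so rows that do not move let the fingers close. It gives the time, the measured TCP pose, the force and the opening at its end, in the units of the state.
- sensors.get_obs(): the state, without advancing time (a new reading comes with each control period).
- eyes.capture(name): name is "side" or "top"; returns a dict with "frame" (400x640x3 uint8, red, green, blue), "vertical_fov" (degrees; the focal length in pixels is half the picture's height over the tangent of half this angle, whatever the lens; pixels are square), "cx", "cy" (the principal point, pixels), "R" (3x3) and "t" (3): a world point X has camera coordinates R X + t. Camera axes: x right, y down, z forward; pixel columns grow to the right and rows downward; lengths in mm; the calibration is good to about 2 mm. A picture is of the moment at which its call begins. There is no depth.
- order.hand_in(): hands the job in, once; it reports no verdict.
The state is a dict: "time": time; "joint_positions": joint angles; "joint_vel": joint speeds; "tau": joint torques, N m; "position": TCP position; "tcp_rot": TCP orientation; "force": force on the tool from outside, world axes, zero at the start; "torque": the same for the moment, N m; "grip_width": finger opening in mm.
Only numpy, scipy, OpenCV 4.12 (cv2) and the standard library are available. Lean on these libraries where they do the work, as an engineer would, in place of code of your own. Each camera call takes 0.05 s, during which the arm holds its last target. There are 200 camera calls.

## Working session

There is one attempt and no reset: what is moved stays moved. The work goes in short steps, Python scripts to look and compute and a tool call to move; the robot and the scene stay as the last step left them, time stands still between calls to the robot, and variables do not carry over. Pictures are saved under pics/ and viewed, about 12 in all and at most 16, crops included, and the job is handed in when it is done.

Besides the shell and the picture viewer there is one more tool, called after ">>>" in YAML: its name, and indented under it one key for each argument. jog_arm: Moves the arm, as the interface text tells. Its arguments: {"type":"object","properties":{"plan":{"type":"array"}},"required":["plan"]}

```bash
ls; mkdir -p pics; python3 - <<'E'
from rig import sensors, eyes, order, robot
import cv2,numpy as np
print(sensors.get_obs())
for n in("top","side"):
    c=eyes.capture(n); cv2.imwrite(f"pics/{n}0.png",c["frame"][...,::-1]); print(n,c["vertical_fov"],c["cx"],c["cy"],c["R"],c["t"])
    R=np.array(c["R"]);print(-R.T@np.array(c["t"]))
print([a for a in dir(robot) if a[0]!='_'])
E
```

```text
pics
{'time': 0.0, 'joint_positions': array([72.54250358, 26.89700443, -2.78134038, 87.87440698,  1.38021774,
       65.37323107, -4.71457202]), 'joint_vel': array([ 0.03065174, -0.06696951,  0.0015177 , -0.04429389,  0.02139299,
        0.04592569, -0.05190336]), 'tau': array([ 3.55930533e-04, -5.07974553e+01, -8.07274086e-02, -2.36160725e+01,
       -6.13421411e-02,  3.79735662e-02,  1.89034836e-04]), 'position': array([ 183.6281773 , -648.92243221,  221.49775533]), 'tcp_rot': array([-1.79888979e+02,  4.82597027e-03,  1.58014583e+01]), 'force': array([0.13334541, 0.63996709, 0.54217418]), 'torque': array([ 0.0057724 ,  0.0348623 , -0.02910511]), 'grip_width': 87.66033514527747}
top 55.33389654502511 327.27330305095774 206.21861657575388 [[-0.00366416 -0.99976227 -0.02149364]
 [-0.99896964  0.00463185 -0.04514643]
 [ 0.04523526  0.02130607 -0.99874913]] [ 15.9199548  577.90011327 949.59988068]
[534.40760785  -6.99281765 974.84436113]
side 55.98557275695944 321.26955836467494 194.65270285969387 [[ 0.77783636 -0.62827536  0.0155133 ]
 [-0.41367684 -0.53042334 -0.73994767]
 [ 0.4731195   0.56914072 -0.67248552]] [-473.72291473  307.61004558  696.6954717 ]
[ 166.10984456 -530.982647    703.48196032]
['MotionError', 'pinch_z']
```

View pics/top0.png

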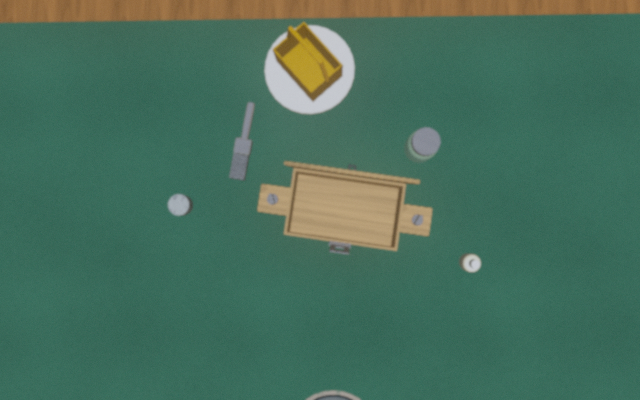

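View pics/side0.png

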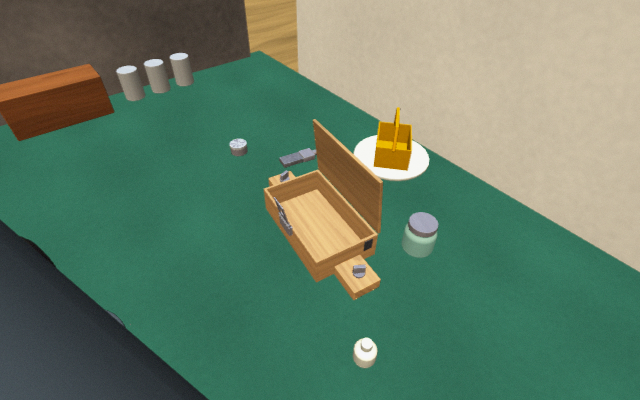

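```bash
cat > h.py <<'E'
from rig import sensors, eyes, order, robot
import cv2,numpy as np
def cap(n):
    c=eyes.capture(n); c["f"]=200/np.tan(np.radians(c["vertical_fov"])/2); c["R"]=np.array(c["R"]); c["t"]=np.array(c["t"]); return c
def ray(c,u,v):
    d=c["R"].T@np.array([(u-c["cx"])/c["f"],(v-c["cy"])/c["f"],1]); return -c["R"].T@c["t"],d
def plane(c,u,v,z):
    o,d=ray(c,u,v); return o+d*(z-o[2])/d[2]
def tri(c1,p1,c2,p2):
    o1,d1=ray(c1,*p1);o2,d2=ray(c2,*p2)
    s=np.linalg.lstsq(np.c_[d1,-d2],o2-o1,rcond=None)[0]; a=o1+s[0]*d1;b=o2+s[1]*d2
    return (a+b)/2,np.linalg.norm(a-b)
def proj(c,X):
    q=c["R"]@np.array(X,float)+c["t"]; return q[:2]/q[2]*c["f"]+[c["cx"],c["cy"]]
def crop(c,u,v,w,h,k):
    u,v=int(u-w/2),int(v-h/2); return cv2.resize(np.ascontiguousarray(c["frame"][v:v+h,u:u+w,::-1]),None,fx=k,fy=k,interpolation=cv2.INTER_CUBIC)
def R():
    from scipy.spatial.transform import Rotation as Q
    return Q.from_euler('xyz',sensors.get_obs()["tcp_rot"],degrees=True).as_matrix()
E
python3 - <<'E'
from h import *
t=cap("top");s=cap("side")
a=crop(t,345,205,200,110,4)
b=np.hstack([crop(t,178,205,40,40,5),crop(t,472,263,40,40,5),crop(s,238,147,40,40,5),crop(s,366,352,40,40,5)])
cv2.imwrite("pics/c1.png",np.vstack([a[:400],b[:160]*0+0] if 0 else [a,b[:160]]))
cv2.imwrite("pics/c2.png",np.vstack([b,crop(s,320,220,160,80,5)[:400]]))
# non-green masks for items
for c,(u,v),n in((t,(178,205),'Lt'),(t,(472,263),'Rt'),(s,(238,147),'Ls'),(s,(366,352),'Rs')):
    F=c["frame"].astype(int); m=((F[...,0]>F[...,1]*0.75)).astype(np.uint8)
    k,l,st,ce=cv2.connectedComponentsWithStats(m)
    i=l[v,u]; print(n,st[i],ce[i])
E
```

```text
Lt [167 194  26  22 450] [179.33111111 204.52666667]
Rt [459 253  23  20 365] [470.0739726 262.3369863]
Ls [229 138  18  18 262] [238.03435115 146.7480916 ]
Rs [353 337  25  31 611] [364.61047463 352.39443535]
```

View pics/c1.png

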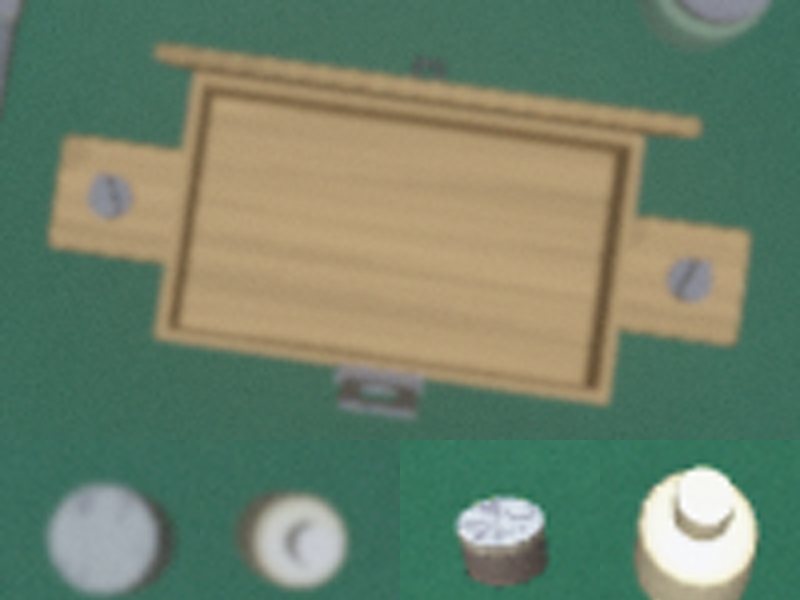

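View pics/c2.png

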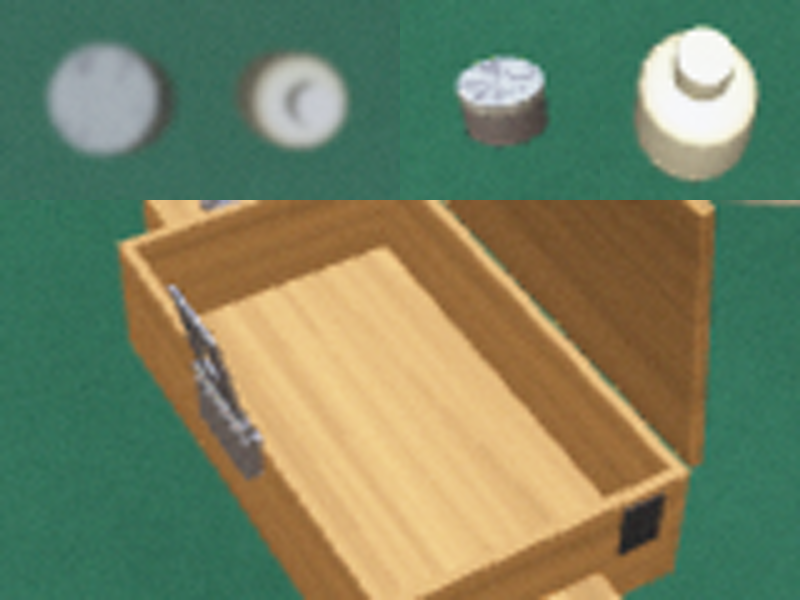

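```bash
python3 - <<'E'
from h import *
t=cap("top");s=cap("side")
P={k:plane(t,245+(x+.5)/4-.5,150+(y+.5)/4-.5,70)[:2] for k,(x,y) in dict(RL=(197,73),FL=(156,339),FR=(608,403),RR=(646,138)).items()}
for k in P: print(k,P[k].round(1))
c=sum(P.values())/4; ex=(P['RL']-P['FL']+P['RR']-P['FR']); ey=(P['FL']-P['FR']+P['RL']-P['RR'])
print("centre",c,np.linalg.norm(ex)/2,np.linalg.norm(ey)/2,np.degrees([np.arctan2(ex[1],ex[0]),np.arctan2(-ey[0],ey[1])]))
print("tin",plane(t,178.6,205,32)); print("bottle",plane(t,471.6,263,34),plane(t,474.2,263,58))
for n,c_ in(("top",t),("side",s)):
  F=c_["frame"].astype(int); m=((F[...,2]>F[...,0]-8)&(F[...,2]>F[...,1]-8)).astype(np.uint8)
  k,l,st,ce=cv2.connectedComponentsWithStats(m)
  for i in range(1,k):
    if 15<st[i,4]<900 : print(n,st[i],ce[i].round(1), plane(c_,*ce[i],42).round(0))
r=np.hstack([crop(t,272,199,26,26,15),crop(t,417.5,219,26,26,15)]);q=np.hstack([crop(s,285,177,26,13,15),crop(s,358,271,26,13,15)])
cv2.imwrite("pics/sc.png",np.vstack([r,q]))
E
```

```text
RL [667.5  91.8]
FL [509.  116.1]
FR [ 470.6 -150.6]
RR [ 627.  -174.8]
centre [568.51429645 -29.3581727 ] 159.29234183040722 269.59190308019083 [-8.77771344 -8.41828519]
tin [581.87645434 384.27160642  32.        ]
bottle [ 437.09000429 -337.67089938   34.        ] [ 439.56359711 -335.35169567   58.        ]
top [411 127  31  29 681] [425.9 141.1] [ 736. -230.   42.]
top [348 164   8   5  19] [351.7 165.9] [676. -48.  42.]
top [167 193  25  23 436] [178.9 204.5] [583. 380.  42.]
top [268 194   9  10  70] [271.9 198.7] [596. 149.  42.]
top [413 215   9  10  73] [417.1 219.5] [ 543. -205.   42.]
top [329 242  22  13 168] [339.  247.5] [476. -15.  42.]
top [464 257  17  15 180] [472.2 263.9] [ 436. -336.   42.]
top [315 393  37   7 148] [332.5 397.2] [119.   2.  42.]
side [169  52  19   8 109] [178.1  55.9] [ 704. 1106.   42.]
side [144  59  19   8 121] [153.1  62.3] [ 594. 1105.   42.]
side [116  65  21   9 131] [125.8  69.1] [ 482. 1105.   42.]
side [229 138  18  10 137] [237.7 143. ] [578. 369.  42.]
side [279 148  37  17 297] [296.9 155.9] [682. 205.  42.]
side [281 170   7   6  21] [284.  172.7] [607. 163.  42.]
side [281 176   8   5  17] [285.5 178.6] [595. 140.  42.]
side [274 197   9  12  22] [278. 203.] [525.  72.  42.]
side [279 212  13  17  44] [284.2 219.6] [504.  14.  42.]
side [408 212  31  21 486] [423.2 222.1] [ 765. -201.   42.]
side [364 240   8  10  45] [367.4 244.5] [ 608. -168.   42.]
side [354 265  12   4  38] [359.1 266.3] [ 551. -201.   42.]
side [353 271  12   6  42] [358.4 274.1] [ 536. -215.   42.]
side [362 338  11  11  90] [366.6 342.7] [ 444. -335.   42.]
side [357 347  17  12 115] [364.5 353.5] [ 427. -347.   42.]
```

View pics/sc.png

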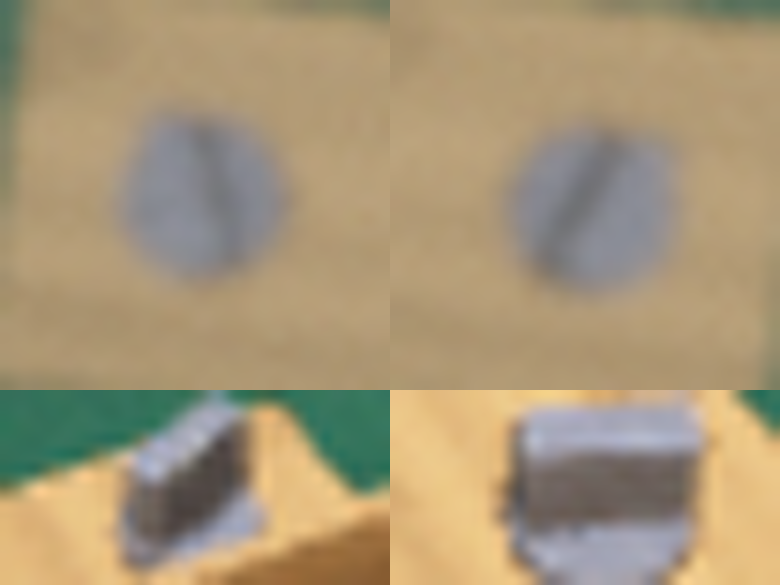

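>>> jog_arm:
  plan:
    - [50,-35,0,0,0,0,87]
    - [50,-35,0,0,0,0,87]
    - [50,-35,0,0,0,0,87]
    - [50,-35,0,0,0,0,87]
    - [50,-35,0,0,0,0,87]

```text
time: 0.92
position: [377.8, -411.4, 222.8]
tcp_rot: [180.0, -0.0, 15.8]
force: [0.7, -0.5, 0.7]
grip_width: 87.2
```

>>> jog_arm:
  plan:
    - [50,-35,20,0,0,0,87]
    - [28,-21,20,0,0,0,87]
    - [0,0,20,0,0,0.142,87]
    - [0,0,20,0,0,0.142,87]
    - [0,0,20,0,0,0.142,87]

```text
time: 1.55
position: [435.6, -339.2, 122.6]
tcp_rot: [180.0, -0.0, -8.9]
force: [-0.1, -0.7, 0.5]
grip_width: 87.1
```

```bash
cat >> h.py <<'E'
def go(x,y,z,yaw=None):
    o=sensors.get_obs(); d=R().T@(np.array([x,y,z])-o["position"])
    print("t",round(o["time"],2),"pos",o["position"].round(1),"rot",o["tcp_rot"].round(2),"F",o["force"].round(1),"g",round(o["grip_width"],1))
    print("shift in tool axes",d.round(1), "" if yaw is None else f"turn z {np.radians(o['tcp_rot'][2]-yaw):.3f}")
E
python3 - <<'E'
from h import *
go(438,-336.5,3,-8.6)
t=cap("top");s=cap("side")
cv2.imwrite("pics/m1.png",np.hstack([crop(t,440,240,200,200,2),crop(s,366,300,200,200,2)]))
E
```

```text
t 1.55 pos [ 435.6 -339.2  122.6] rot [ 1.7998e+02 -2.0000e-02 -8.8600e+00] F [-0.1 -0.7  0.5] g 87.1
shift in tool axes [  1.9  -3.  119.6] turn z -0.005
```

View pics/m1.png

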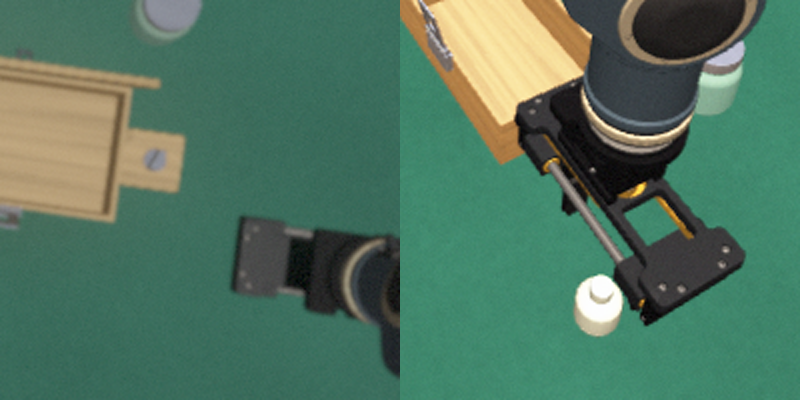

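>>> jog_arm:
  plan:
    - [2,-3,40,0,0,0,87]
    - [0,0,40,0,0,0,87]
    - [0,0,38,0,0,0,87]
    - [0,0,0,0,0,0,40]
    - [0,0,0,0,0,0,30]

```text
time: 2.28
position: [438.9, -337.2, 6.6]
tcp_rot: [180.0, -0.1, -8.6]
force: [0.1, 0.2, 0.1]
grip_width: 74.2
```

>>> jog_arm:
  plan:
    - [0,0,0,0,0,0,30]
    - [0,0,0,0,0,0,30]
    - [0,0,0,0,0,0,30]

```text
time: 2.65
position: [438.2, -336.9, 5.8]
tcp_rot: [180.0, -0.1, -8.6]
force: [-0.4, -1.0, -0.1]
grip_width: 44.9
```

>>> jog_arm:
  plan:
    - [0,0,0,0,0,0,30]
    - [0,0,-30,0,0,0,30]
    - [0,0,-40,0,0,0,30]
    - [0,0,-40,0,0,0,30]
    - [0,-40,-20,0,0,0,30]

```text
time: 3.28
position: [444.1, -300.0, 137.2]
tcp_rot: [179.8, -0.2, -9.0]
force: [0.2, 1.2, -0.9]
grip_width: 43.0
```

>>> jog_arm:
  plan:
    - [14,-44,0,0,0,0,30]
    - [14,-44,0,0,0,0,30]
    - [14,-44,0,0,0,0,30]
    - [14,-44,0,0,0,0,30]
    - [12,-43,0,0,0,0,30]

```text
time: 3.9
position: [544.2, -89.0, 134.8]
tcp_rot: [-180.0, 0.0, -8.6]
force: [-0.6, -0.6, -0.5]
grip_width: 43.3
```

```bash
python3 - <<'E'
from h import *
go(544,-91.5,12,-8.6)
t=cap("top");s=cap("side")
cv2.imwrite("pics/m2.png",np.hstack([crop(t,340,200,200,200,2),crop(s,320,220,200,200,2)]))
E
```

```text
t 3.9 pos [544.2 -89.  134.8] rot [-1.80e+02  3.00e-02 -8.59e+00] F [-0.6 -0.6 -0.5] g 43.3
shift in tool axes [  0.3   2.5 122.8] turn z 0.000
```

View pics/m2.png

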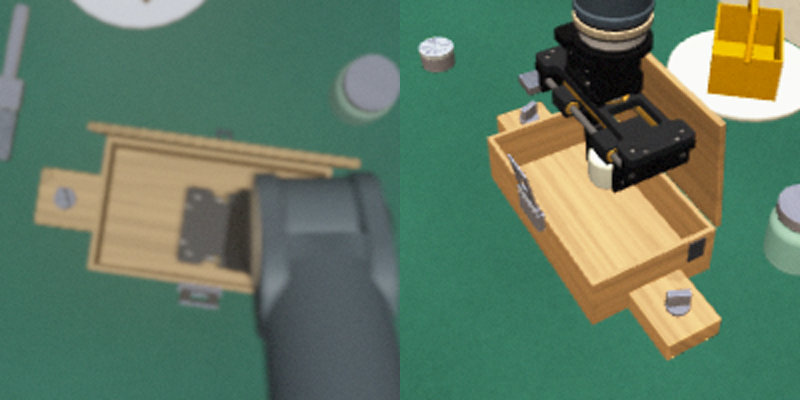

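>>> jog_arm:
  plan:
    - [0,2,35,0,0,0,30]
    - [0,0,35,0,0,0,30]
    - [0,0,35,0,0,0,30]
    - [0,0,17,0,0,0,30]
    - [0,0,0,0,0,0,30]

```text
time: 4.62
position: [543.3, -92.9, 12.5]
tcp_rot: [180.0, 0.1, -8.6]
force: [0.1, -0.1, -0.4]
grip_width: 43.4
```

>>> jog_arm:
  plan:
    - [0,0,0,0,0,0,75]
    - [0,0,0,0,0,0,75]
    - [0,0,0,0,0,0,75]
    - [0,0,-30,0,0,0,75]
    - [0,0,-50,0,0,0,75]

```text
time: 5.25
position: [542.3, -92.5, 92.8]
tcp_rot: [180.0, 0.2, -8.6]
force: [0.6, 0.2, 0.2]
grip_width: 74.4
```

>>> jog_arm:
  plan:
    - [0,0,-60,0,0,0,87]
    - [0,0,-20,0,0,0,87]
    - [0,-60,0,0,0,0,87]
    - [0,-60,0,0,0,0,87]
    - [0,-60,0,0,0,0,87]

```text
time: 5.88
position: [570.8, 86.9, 173.7]
tcp_rot: [-180.0, -0.1, -8.7]
force: [0.8, -0.4, 0.1]
grip_width: 86.6
```

>>> jog_arm:
  plan:
    - [0,-60,0,0,0,0,87]
    - [0,-60,0,0,0,0,87]
    - [-20,-60,0,0,0,0,87]
    - [-20,-60,0,0,0,0,87]
    - [0,0,20,0,0,0,87]

```text
time: 6.5
position: [564.7, 335.9, 154.8]
tcp_rot: [-179.6, -0.1, -8.0]
force: [0.4, 0.4, -0.2]
grip_width: 87.1
```

```bash
python3 - <<'E'
from h import *
go(581.9,384.3,3,-8.6)
s=cap("side"); t=cap("top")
cv2.imwrite("pics/m3.png",np.vstack([crop(s,260,160,200,140,3)[:300],crop(t,260,220,200,100,3)]))
F=s["frame"].astype(int); m=((F[...,0]>F[...,1]*0.75)).astype(np.uint8)
k,l,st,ce=cv2.connectedComponentsWithStats(m)
i=l[147,238]; print(st[i],ce[i])
print(proj(s,(542,-93,64)),proj(s,(582,384,32)))
E
```

```text
t 6.5 pos [564.7 335.9 154.8] rot [-1.7959e+02 -7.0000e-02 -7.9800e+00] F [ 0.4  0.4 -0.2] g 87.1
shift in tool axes [ 10.2 -49.2 152.2] turn z 0.011
[229 138  18  18 264] [238.01893939 146.68560606]
[324.46821198 232.1268713 ] [237.01663789 142.99359425]
```

View pics/m3.png

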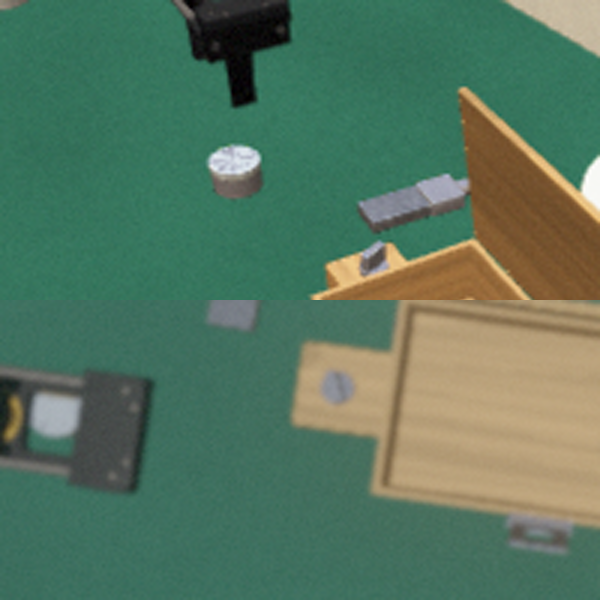

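>>> jog_arm:
  plan:
    - [10,-49,0,0,0,0,87]
    - [0,0,50,0,0,0,87]
    - [0,0,50,0,0,0,87]
    - [0,0,50,0,0,0,87]
    - [0,0,0,0,0,0,40]

```text
time: 7.22
position: [586.4, 371.6, 2.6]
tcp_rot: [179.9, -0.1, -8.8]
force: [0.2, -0.3, 0.3]
grip_width: 82.5
```

>>> jog_arm:
  plan:
    - [0,0,0,0,0,0,40]
    - [0,0,0,0,0,0,40]
    - [0,0,0,0,0,0,40]
    - [0,0,0,0,0,0,40]
    - [0,0,0,0,0,0,40]

```text
time: 7.85
position: [584.6, 374.0, 3.4]
tcp_rot: [180.0, -0.0, -8.6]
force: [0.4, -0.7, 2.5]
grip_width: 51.4
```

>>> jog_arm:
  plan:
    - [0,0,-45,0,0,0,40]
    - [0,0,-50,0,0,0,40]
    - [0,0,-40,0,0,0,40]
    - [4,42,0,0,0,0,40]
    - [4,42,0,0,0,0,40]

```text
time: 8.48
position: [579.4, 289.3, 138.4]
tcp_rot: [-180.0, -0.0, -8.5]
force: [0.0, -1.6, -0.7]
grip_width: 51.5
```

>>> jog_arm:
  plan:
    - [4,42,0,0,0,0,40]
    - [4,42,0,0,0,0,40]
    - [4,42,0,0,0,0,40]
    - [4,42,0,0,0,0,40]
    - [3,42,0,0,0,0,40]

```text
time: 9.1
position: [566.6, 77.9, 137.8]
tcp_rot: [180.0, 0.0, -8.6]
force: [0.6, -1.1, -0.9]
grip_width: 51.1
```

>>> jog_arm:
  plan:
    - [2,42,0,0,0,0,40]
    - [0,0,0,0,0,0,40]
    - [0,0,0,0,0,0,40]

```text
time: 9.48
position: [562.6, 38.2, 138.0]
tcp_rot: [-180.0, 0.0, -8.6]
force: [0.4, 0.9, -0.3]
grip_width: 51.2
```

```bash
python3 - <<'E'
from h import *
go(563.4,37.1,10,-8.6)
E
```

```text
t 9.47 pos [562.6  38.2 138. ] rot [-1.7997e+02  1.0000e-02 -8.5900e+00] F [ 0.4  0.9 -0.3] g 51.2
shift in tool axes [  0.9   1.  128. ] turn z 0.000
```

>>> jog_arm:
  plan:
    - [0,1,40,0,0,0,40]
    - [0,0,40,0,0,0,40]
    - [0,0,35,0,0,0,40]
    - [0,0,13,0,0,0,40]
    - [0,0,0,0,0,0,40]

```text
time: 10.1
position: [562.9, 38.1, 10.1]
tcp_rot: [-180.0, 0.0, -8.5]
force: [-0.1, 0.3, -0.6]
grip_width: 51.6
```

>>> jog_arm:
  plan:
    - [0,0,0,0,0,0,75]
    - [0,0,0,0,0,0,75]
    - [0,0,0,0,0,0,75]
    - [0,0,-40,0,0,0,75]
    - [0,0,-50,0,0,0,75]

```text
time: 10.72
position: [561.8, 36.5, 100.4]
tcp_rot: [180.0, 0.1, -8.6]
force: [0.7, 0.2, -0.7]
grip_width: 74.3
```

>>> jog_arm:
  plan:
    - [0,0,-50,0,0,0,20]
    - [0,0,-50,0,0,0,0]
    - [0,0,-50,0,0,0,0]
    - [0,25,-40,0,0,0,0]
    - [0,0,0,0,0,0,0]

```text
time: 11.35
position: [560.7, 9.8, 294.1]
tcp_rot: [-180.0, -0.5, -8.8]
force: [-0.0, 0.4, 0.1]
grip_width: 32.5
```

```bash
python3 - <<'E'
from h import *
go(0,0,0,-8.6)
t=cap("top");s=cap("side")
a=np.radians(-8.6);M=np.array([[np.cos(a),-np.sin(a)],[np.sin(a),np.cos(a)]])
def case(P): return np.r_[M.T@(np.array(P[:2])-[568.5,-29.4]),P[2:]]
for th in(1.4,1.5,1.6,1.7):
  e=[]
  for yy in(135,-135):
    w=M@[80-160*np.cos(th),yy]+[568.5,-29.4]; z=70+160*np.sin(th); e+=[proj(t,[*w,z]).round(1),proj(s,[*w,z]).round(1)]
  print(th,e)
for th in(1.1,1.2,1.3,1.4):
    w=M@[-86-60*np.cos(th),0]+[568.5,-29.4]; z=82+60*np.sin(th); print('hasp',th,proj(t,[*w,z]).round(1),proj(s,[*w,z]).round(1))
cv2.imwrite("pics/m4.png",np.hstack([crop(t,340,200,180,200,2),crop(s,330,200,220,200,2)]))
E
```

```text
t 11.35 pos [560.7   9.8 294.1] rot [-179.99   -0.47   -8.83] F [-0.   0.4  0.1] g 32.5
shift in tool axes [-554.9   95.8  289.6] turn z -0.004
1.4 [array([283. , 169.7]), array([307.9, 120.8]), array([419.1, 189.3]), array([374.9, 185. ])]
1.5 [array([284. , 161.6]), array([313.6, 118.4]), array([420.4, 181.2]), array([381.6, 181.7])]
1.6 [array([285.2, 153.6]), array([319.4, 116.6]), array([421.6, 173.1]), array([388.2, 179. ])]
1.7 [array([286.5, 145.8]), array([325. , 115.4]), array([422.6, 165.2]), array([394.4, 177. ])]
hasp 1.1 [338.2 259.1] [271.1 206.3]
hasp 1.2 [338.5 256.7] [273.3 204.6]
hasp 1.3 [338.9 254.2] [275.6 203.1]
hasp 1.4 [339.3 251.5] [278.  201.7]
```

View pics/m4.png

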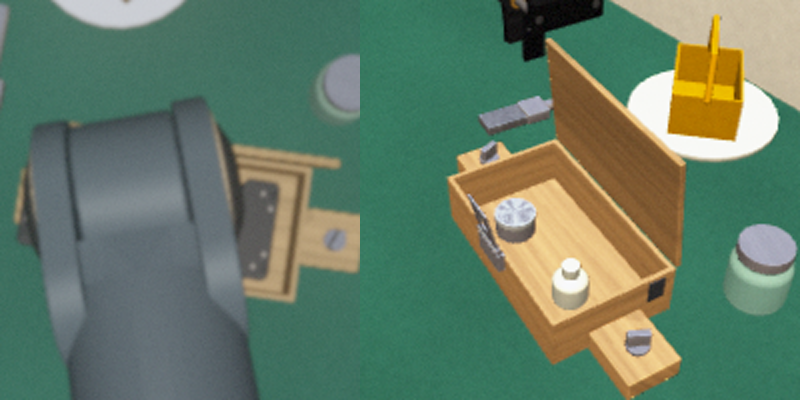

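>>> jog_arm:
  plan:
    - [45,0,0,0,0,0,0]
    - [50,0,0,0,0,0,0]
    - [50,0,0,0,0,0,0]
    - [0,0,52,0,0,0,0]
    - [0,0,52,0,0,0,0]

```text
time: 12.08
position: [701.9, -8.7, 182.6]
tcp_rot: [-180.0, 0.1, -8.5]
force: [-0.2, -0.2, -0.9]
grip_width: 0.5
```

>>> jog_arm:
  plan:
    - [-20,0,0,0,0,0,0]
    - [-20,0,0,0,0,0,0]
    - [-13,0,5,0,0,0,0]
    - [-13,0,5,0,0,0,0]
    - [0,0,0,0,0,0,0]

```text
time: 12.7
position: [635.3, 0.8, 174.9]
tcp_rot: [180.0, 0.2, -8.5]
force: [-0.6, 0.2, -0.1]
grip_width: 0.5
```

```bash
cat >> h.py <<'E'
a_=np.radians(-8.6);M=np.array([[np.cos(a_),-np.sin(a_)],[np.sin(a_),np.cos(a_)]]);C=np.array([568.5,-29.4])
def case(P): return np.r_[M.T@(np.array(P[:2])-C),P[2:]].round(1)
def world(P): return np.r_[M@np.array(P[:2],float)+C,P[2:]]
def st():
    o=sensors.get_obs(); print("t",round(o["time"],2),"case",case(o["position"]),"rot",o["tcp_rot"].round(2),"F",o["force"].round(1),"g",round(o["grip_width"],1))
E
python3 -c "
from h import *
st()"
```

```text
t 12.7 case [ 61.6  39.9 174.9] rot [179.98   0.19  -8.54] F [-0.6  0.2 -0.1] g 0.5
```

>>> jog_arm:
  plan:
    - [-22,0,8,0,0,0,0]
    - [-25,0,18,0,0,0,0]
    - [-22,0,22,0,0,0,0]
    - [-14,0,24,0,0,0,0]
    - [-8,0,18,0,0,0,0]

```text
time: 13.32
position: [546.2, 13.8, 84.9]
tcp_rot: [180.0, 0.1, -8.6]
force: [0.8, -0.4, 1.4]
grip_width: 0.6
```

```bash
python3 - <<'E'
from h import *
st()
t=cap("top");s=cap("side")
cv2.imwrite("pics/m5.png",np.hstack([crop(t,340,200,180,200,2),crop(s,330,200,220,200,2)]))
E
```

```text
t 13.32 case [-28.5  39.4  84.9] rot [ 1.7999e+02  7.0000e-02 -8.5900e+00] F [ 0.8 -0.4  1.4] g 0.6
```

View pics/m5.png

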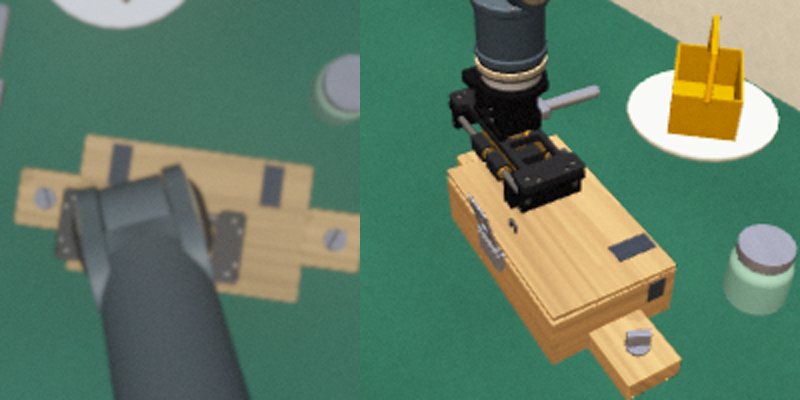

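>>> jog_arm:
  plan:
    - [0,0,4,0,0,0,0]
    - [0,0,3,0,0,0,0]
    - [0,0,3,0,0,0,0]
    - [0,0,0,0,0,0,0]

```text
time: 13.92
position: [547.4, 13.8, 78.8]
tcp_rot: [180.0, -0.0, -8.6]
force: [-6.0, -0.8, 18.3]
grip_width: 0.3
```

>>> jog_arm:
  plan:
    - [0,0,-50,0,0,0,0]
    - [0,0,-50,0,0,0,0]
    - [-40,20,-20,0,0,0,0]
    - [-40,20,0,0,0,0,0]
    - [-36,0,0,0,0,0,0]

```text
time: 14.55
position: [425.3, -9.9, 196.6]
tcp_rot: [180.0, -0.1, -8.8]
force: [0.3, 0.3, 0.7]
grip_width: 0.7
```

>>> jog_arm:
  plan:
    - [0,0,40,0,0,0,0]
    - [0,0,30,0,0,0,0]
    - [0,0,0,0,0,0,0]

```text
time: 14.92
position: [425.0, -8.6, 124.9]
tcp_rot: [180.0, 0.2, -8.6]
force: [-0.0, 0.1, 0.5]
grip_width: 0.7
```

```bash
python3 - <<'E'
from h import *
st()
s=cap("side")
cv2.imwrite("pics/m6.png",crop(s,300,210,120,100,6))
E
```

```text
t 14.93 case [-145.    -0.9  124.9] rot [179.97   0.22  -8.59] F [-0.   0.1  0.5] g 0.7
```

View pics/m6.png

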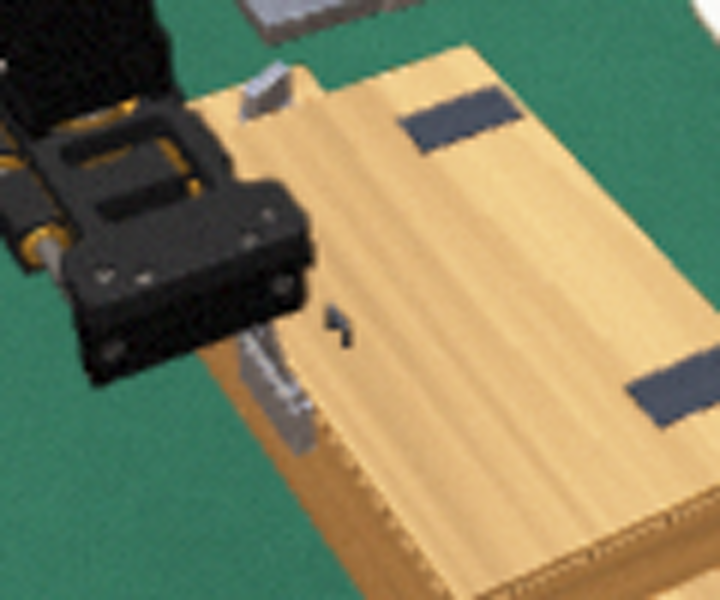

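>>> jog_arm:
  plan:
    - [22,0,0,0,0,0,0]
    - [22,0,0,0,0,0,0]
    - [15,0,-1,0,0,0,0]
    - [15,0,-2,0,0,0,0]
    - [0,0,0,0,0,0,0]

```text
time: 15.6
position: [501.3, -19.7, 129.8]
tcp_rot: [-180.0, -0.1, -8.6]
force: [0.2, 0.0, 0.2]
grip_width: 0.7
```

>>> jog_arm:
  plan:
    - [11,0,7,0,0,0,0]
    - [11,0,11,0,0,0,0]
    - [10,0,13,0,0,0,0]
    - [5,0,6,0,0,0,0]
    - [0,0,0,0,0,0,0]

```text
time: 16.23
position: [536.3, -25.2, 91.3]
tcp_rot: [180.0, 0.0, -8.6]
force: [-0.4, 0.5, -0.3]
grip_width: 0.4
```

```bash
python3 - <<'E'
from h import *
st()
s=cap("side")
cv2.imwrite("pics/m7.png",crop(s,300,210,120,100,6))
E
```

```text
t 16.23 case [-32.5  -0.6  91.3] rot [ 1.80e+02  5.00e-02 -8.61e+00] F [-0.4  0.5 -0.3] g 0.4
```

View pics/m7.png

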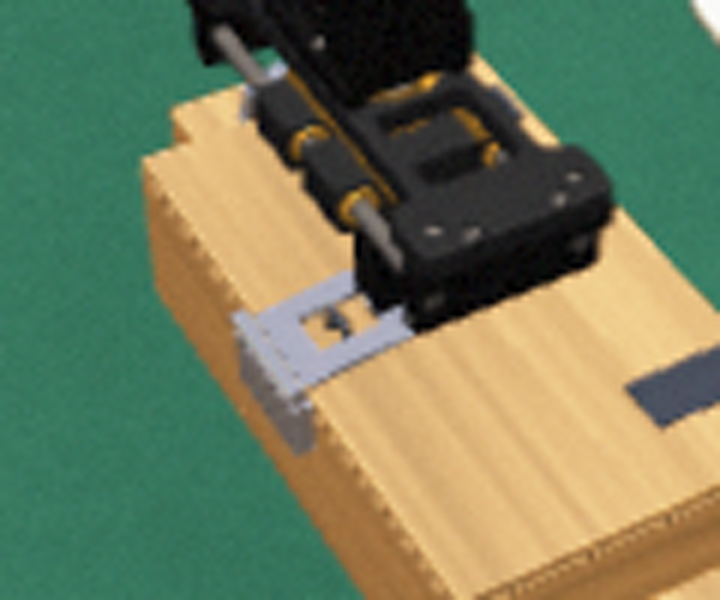

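>>> jog_arm:
  plan:
    - [1,0,5,0,0,0,0]
    - [0,0,4,0,0,0,0]
    - [0,0,3,0,0,0,0]
    - [0,0,0,0,0,0,0]

```text
time: 16.77
position: [537.7, -25.2, 83.6]
tcp_rot: [179.9, -0.1, -8.6]
force: [-8.0, 0.5, 25.2]
grip_width: 0.3
```

>>> jog_arm:
  plan:
    - [0,0,-50,0,0,0,0]
    - [0,0,-50,0,0,0,10]
    - [0,-60,0,0,0,0,32]
    - [0,-60,0,0,0,0,32]
    - [0,-30,0,0,0,0,32]

```text
time: 17.4
position: [559.3, 127.1, 180.4]
tcp_rot: [-179.9, -0.0, -8.4]
force: [0.7, 0.0, -0.4]
grip_width: 29.4
```

```bash
python3 - <<'E'
from h import *
st(); print(sensors.get_obs()["joint_positions"].round(1))
go(595.4,148.6,120,16.5)
t=cap("top");s=cap("side")
F=t["frame"].astype(int)
cv2.imwrite("pics/m8.png",np.hstack([crop(s,300,210,66,100,6),crop(t,417,219,26,40,15)]))
# bar top centre in side view: light strip; predicted
for w in((595.4,148.6),(541.6,-207.4)):
    print(w,proj(s,[*w,58]).round(1),proj(t,[*w,58]).round(1),proj(t,[*w,39]).round(1))
E
```

```text
t 17.4 case [-32.5 153.4 180.4] rot [-1.799e+02 -4.000e-02 -8.360e+00] F [ 0.7  0.  -0.4] g 29.4
[  -1.7   21.   -19.4  103.9    8.2   56.4 -122.9]
t 17.4 pos [559.3 127.1 180.4] rot [-1.799e+02 -4.000e-02 -8.360e+00] F [ 0.7  0.  -0.4] g 29.4
shift in tool axes [ 32.6 -26.4  60.5] turn z -0.434
(595.4, 148.6) [283.4 172.4] [271.  198.4] [272.3 198.9]
(541.6, -207.4) [358.5 265.9] [419.3 220.1] [417.6 220.2]
```

>>> jog_arm:
  plan:
    - [0,0,0,0,0,-0.179,32]
    - [0,0,0,0,0,-0.179,32]
    - [0,0,0,0,0,-0.179,32]
    - [0,0,0,0,0,-0.179,32]
    - [0,0,0,0,0,-0.179,32]

```text
time: 18.12
position: [559.4, 121.2, 179.8]
tcp_rot: [180.0, 0.1, 42.9]
force: [1.0, 0.1, -0.1]
grip_width: 31.7
```

>>> jog_arm:
  plan:
    - [0,0,0,0,0,-0.179,32]
    - [0,0,0,0,0,-0.179,32]
    - [0,0,0,0,0,-0.179,32]
    - [0,0,0,0,0,-0.179,32]
    - [0,0,0,0,0,-0.179,32]

```text
time: 18.75
position: [559.4, 121.1, 179.7]
tcp_rot: [-180.0, 0.1, 94.2]
force: [-0.2, 0.9, -0.1]
grip_width: 32.1
```

>>> jog_arm:
  plan:
    - [0,0,0,0,0,-0.179,32]
    - [0,0,0,0,0,-0.179,32]
    - [0,0,0,0,0,-0.179,32]
    - [0,0,0,0,0,-0.179,32]
    - [0,0,0,0,0,-0.179,32]

```text
time: 19.38
position: [559.5, 121.1, 179.6]
tcp_rot: [-179.9, 0.0, 145.5]
force: [-0.3, 0.6, 0.5]
grip_width: 31.7
```

>>> jog_arm:
  plan:
    - [0,0,0,0,0,-0.179,32]
    - [0,0,0,0,0,-0.179,32]
    - [0,0,0,0,0,-0.179,32]
    - [0,0,0,0,0,-0.179,32]
    - [0,0,0,0,0,-0.179,32]

```text
time: 20.0
position: [559.5, 121.1, 179.5]
tcp_rot: [-179.9, -0.1, -163.3]
force: [-0.6, -0.6, -0.9]
grip_width: 32.4
```

```bash
python3 - <<'E'
from h import *
st(); print(sensors.get_obs()["joint_positions"].round(1))
go(595.8,148.6,75,-163.5)
E
```

```text
t 20.0 case [-31.4 147.5 179.5] rot [-1.7990e+02 -5.0000e-02 -1.6326e+02] F [-0.6 -0.6 -0.9] g 32.4
[ 29.3  34.6 -65.  102.4  34.4  65.8  59.9]
t 20.0 pos [559.5 121.1 179.5] rot [-1.7990e+02 -5.0000e-02 -1.6326e+02] F [-0.6 -0.6 -0.9] g 32.4
shift in tool axes [-42.8  16.1 104.5] turn z 0.004
```

View pics/m8.png

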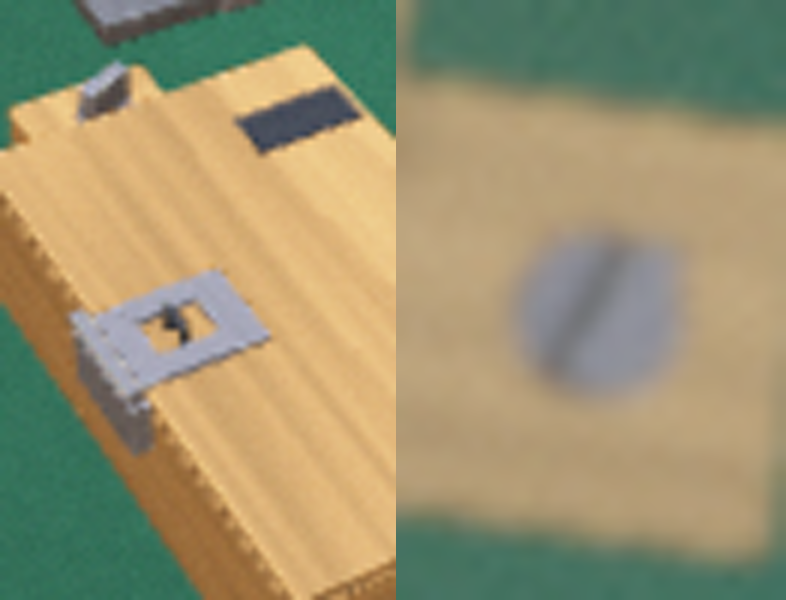

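>>> jog_arm:
  plan:
    - [-20,8,20,0,0,0,32]
    - [-23,8,20,0,0,0,32]
    - [0,0,30,0,0,0,32]
    - [0,0,25,0,0,0,32]
    - [0,0,0,0,0,0,32]

```text
time: 20.62
position: [594.9, 148.7, 82.8]
tcp_rot: [-179.9, -0.3, -163.5]
force: [0.6, -0.5, -0.3]
grip_width: 32.2
```

```bash
python3 - <<'E'
from h import *
go(595.8,148.6,42,-163.5); print(sensors.get_obs()["joint_positions"].round(1))
s=cap("side")
for p,q in(((281.3,175.7),(287,170.7)),((354,266.8),(365.7,266.3))):
    a=plane(s,*p,58);b=plane(s,*q,58);d=b-a;print(a.round(0),b.round(0),(a+b)/2,np.linalg.norm(d),np.degrees(np.arctan2(d[1],d[0])))
E
```

```text
t 20.62 pos [594.9 148.7  82.8] rot [-179.94   -0.26 -163.53] F [ 0.6 -0.5 -0.3] g 32.2
shift in tool axes [-1.  -0.3 40.8] turn z -0.001
[ 20.9  43.2 -57.8 101.5  42.   60.   53.9]
[583. 141.  58.] [607. 149.  58.] [595.25230542 144.70829679  58.        ] 25.842796324899965 18.60365538345316
[ 532. -203.   58.] [ 553. -218.   58.] [ 542.64616361 -210.45711681   58.        ] 24.910644957989234 -35.27578520827916
```

>>> jog_arm:
  plan:
    - [-1,0,20,0,0,0,32]
    - [0,0,20,0,0,0,32]
    - [0,0,0,0,0,0,0]
    - [0,0,0,0,0,0,0]
    - [0,0,0,0,0,0,0]

```text
time: 21.3
position: [598.1, 149.7, 45.6]
tcp_rot: [-179.8, 0.0, -163.5]
force: [2.5, -6.2, 0.1]
grip_width: 10.0
```

>>> jog_arm:
  plan:
    - [0,0,0,0,0,0,0]
    - [0,0,2,0,0,0,0]
    - [0,0,1,0,0,0,0]
    - [0,0,0,0,0,0,0]

```text
time: 21.8
position: [598.3, 149.3, 44.5]
tcp_rot: [-179.8, 0.1, -163.6]
force: [-2.4, -7.2, 14.2]
grip_width: 8.7
```

>>> jog_arm:
  plan:
    - [0,0,-1,0,0,0,20]
    - [0,0,0,0,0,0,20]
    - [0,0,0,0,0,0,20]
    - [0,0,0,0,0,0,20]

```text
time: 22.3
position: [596.8, 151.4, 42.8]
tcp_rot: [180.0, -0.0, -163.5]
force: [0.1, -0.9, -0.1]
grip_width: 19.9
```

>>> jog_arm:
  plan:
    - [1.8,-2.3,1,0,0,0,20]
    - [0,0,0,0,0,0,20]
    - [0,0,0,0,0,0,0]
    - [0,0,0,0,0,0,0]
    - [0,0,0,0,0,0,0]

```text
time: 22.92
position: [596.1, 148.4, 42.1]
tcp_rot: [180.0, 0.0, -163.5]
force: [-0.2, 0.4, -0.3]
grip_width: 8.5
```

>>> jog_arm:
  plan:
    - [0,0,1.5,0,0,0,0]
    - [0,0,1.5,0,0,0,0]
    - [0,0,0,0,0,0,0]

```text
time: 23.3
position: [596.2, 148.5, 41.1]
tcp_rot: [-179.9, 0.0, -163.5]
force: [-4.8, -1.4, 12.3]
grip_width: 8.8
```

>>> jog_arm:
  plan:
    - [0,0,0.5,0,0,0.15,0]
    - [0,0,0.2,0,0,0.15,0]
    - [0,0,0.2,0,0,0.15,0]
    - [0,0,0.2,0,0,0.15,0]
    - [0,0,0.2,0,0,0.15,0]

```text
time: 23.92
position: [596.2, 148.0, 40.0]
tcp_rot: [-179.9, 0.1, 153.3]
force: [-3.3, -2.2, 14.0]
grip_width: 8.6
```

>>> jog_arm:
  plan:
    - [0,0,0.2,0,0,0.16,0]
    - [0,0,0.2,0,0,0.16,0]
    - [0,0,0.2,0,0,0.16,0]
    - [0,0,0.2,0,0,0.16,0]
    - [0,0,0.2,0,0,0.16,0]

```text
time: 24.55
position: [595.8, 147.7, 38.8]
tcp_rot: [-179.9, 0.1, 107.4]
force: [-4.3, -3.0, 13.8]
grip_width: 8.5
```

>>> jog_arm:
  plan:
    - [0,0,0.2,0,0,0.16,0]
    - [0,0,0.2,0,0,0.16,0]
    - [0,0,0.2,0,0,0.16,0]
    - [0,0,0.2,0,0,0.16,0]
    - [0,0,0.2,0,0,0.16,0]

```text
time: 25.18
position: [595.3, 147.7, 37.6]
tcp_rot: [-180.0, 0.1, 61.6]
force: [-6.0, -2.3, 12.8]
grip_width: 8.8
```

```bash
python3 -c "
from h import *
o=sensors.get_obs();print(o['position'],o['tcp_rot'],o['force'],o['torque'],o['joint_positions'].round(1))"
```

```text
[595.3181655  147.72709217  37.63117363] [-1.79990638e+02  1.46810238e-01  6.15803963e+01] [-5.95212608 -2.33342123 12.83329441] [-0.60060945  1.33231955  0.05868421] [ -0.6  35.4 -23.9 104.2  19.7  44.6 -63.2]
```

>>> jog_arm:
  plan:
    - [0,0,0.3,0,0,0.15,0]
    - [0,0,0.3,0,0,0.15,0]
    - [0,0,0.3,0,0,0.15,0]
    - [0,0,0.2,0,0,0.15,0]
    - [0,0,0,0,0,0.15,0]

```text
time: 25.8
position: [595.0, 148.1, 37.3]
tcp_rot: [180.0, 0.1, 18.6]
force: [-8.1, -2.3, 19.6]
grip_width: 9.1
```

```bash
python3 -c "
from h import *
o=sensors.get_obs();print(o['position'],o['tcp_rot'],o['force'],o['torque'],o['joint_positions'].round(1))"
```

```text
[595.04281539 148.05816751  37.27795245] [1.79952920e+02 1.36911975e-01 1.86330046e+01] [-8.05393808 -2.25722571 19.62843553] [-0.51236433  1.80532239 -0.00632662] [ -8.4  33.9 -13.  104.7  10.7  42.7 -98.6]
```

>>> jog_arm:
  plan:
    - [0,0,0,0,0,0.14,0]
    - [0,0,0,0,0,0.14,0]
    - [0,0,0,0,0,0.14,0]
    - [0,0,0,0,0,0,0]

```text
time: 26.3
position: [595.0, 148.3, 37.3]
tcp_rot: [179.9, 0.1, -5.2]
force: [-7.1, -2.3, 19.2]
grip_width: 8.9
```

```bash
python3 -c "
from h import *
o=sensors.get_obs();print(o['position'],o['tcp_rot'],o['force'],o['torque'],o['joint_positions'].round(1),o['grip_width'])"
```

```text
[595.00822118 148.31736817  37.29302792] [ 1.79915319e+02  1.06086223e-01 -5.17523461e+00] [-7.10033319 -2.28739895 19.17626136] [-0.37169302  1.91143977 -0.05621379] [ -13.    33.4   -6.8  105.     5.6   42.  -118. ] 8.87240305023931
```

>>> jog_arm:
  plan:
    - [0,0,-3,0,0,0,30]
    - [0,0,0,0,0,0,30]
    - [0,0,-40,0,0,0,30]
    - [0,0,-50,0,0,0,30]
    - [0,0,-50,0,0,0,30]

```text
time: 26.92
position: [595.8, 148.1, 178.4]
tcp_rot: [180.0, 0.1, -5.2]
force: [0.6, -0.8, 0.5]
grip_width: 29.9
```

>>> jog_arm:
  plan:
    - [-3,45,0,0,0,0,30]
    - [-3,45,0,0,0,0,30]
    - [-3,45,0,0,0,0,30]
    - [-3,45,0,0,0,0,30]
    - [-3,45,0,0,0,0,30]

```text
time: 27.55
position: [560.5, -76.0, 177.2]
tcp_rot: [180.0, 0.0, -5.2]
force: [0.6, 0.3, -0.7]
grip_width: 29.8
```

>>> jog_arm:
  plan:
    - [-2,45,0,0,0,0,30]
    - [-2,45,0,0,0,0,30]
    - [-2,44,0,0,0,0,30]
    - [0,0,0,0,0,-0.179,30]
    - [0,0,0,0,0,-0.179,30]

```text
time: 28.18
position: [542.5, -208.2, 177.0]
tcp_rot: [-180.0, 0.0, 15.6]
force: [-0.2, 0.9, 0.1]
grip_width: 29.7
```

>>> jog_arm:
  plan:
    - [0,0,0,0,0,-0.179,30]
    - [0,0,0,0,0,-0.179,30]
    - [0,0,0,0,0,-0.179,30]
    - [0,0,0,0,0,-0.179,30]
    - [0,0,0,0,0,-0.179,30]

```text
time: 28.8
position: [542.7, -207.5, 177.1]
tcp_rot: [-180.0, -0.0, 67.0]
force: [-0.0, -0.8, 0.3]
grip_width: 30.0
```

>>> jog_arm:
  plan:
    - [0,0,0,0,0,-0.179,30]
    - [0,0,0,0,0,-0.179,30]
    - [0,0,0,0,0,-0.179,30]
    - [0,0,0,0,0,-0.179,30]
    - [0,0,0,0,0,-0.179,30]

```text
time: 29.42
position: [542.7, -207.5, 177.1]
tcp_rot: [-180.0, -0.0, 118.2]
force: [0.2, -0.2, -0.5]
grip_width: 30.1
```

>>> jog_arm:
  plan:
    - [0,0,0,0,0,-0.179,30]
    - [0,0,0,0,0,-0.179,30]
    - [0,0,0,0,0,-0.179,30]
    - [0,0,0,0,0,0,30]

```text
time: 29.92
position: [542.6, -207.6, 177.1]
tcp_rot: [180.0, -0.1, 148.5]
force: [0.6, -0.2, 0.3]
grip_width: 29.7
```

```bash
python3 - <<'E'
from h import *
go(541.6,-207.4,80,149); print(sensors.get_obs()["joint_positions"].round(1))
E
```

```text
t 29.93 pos [ 542.6 -207.6  177.1] rot [ 1.7997e+02 -5.0000e-02  1.4853e+02] F [ 0.6 -0.2  0.3] g 29.7
shift in tool axes [ 0.9 -0.4 97.1] turn z -0.008
[ 42.   24.2 -33.  102.4  15.2  57.9  61.6]
```

>>> jog_arm:
  plan:
    - [0.5,0,40,0,0,0,30]
    - [0,0,40,0,0,0,30]
    - [0,0,40,0,0,0,30]
    - [0,0,14,0,0,0,30]
    - [0,0,0,0,0,0,30]

```text
time: 30.55
position: [542.3, -207.0, 43.3]
tcp_rot: [-180.0, -0.1, 148.6]
force: [0.3, -0.6, -1.2]
grip_width: 29.6
```

>>> jog_arm:
  plan:
    - [0,0,0,0,0,0,30]
    - [0,0,0,0,0,0,0]
    - [0,0,0,0,0,0,0]
    - [0,0,0,0,0,0,0]
    - [0,0,0,0,0,0,0]

```text
time: 31.18
position: [542.5, -207.8, 44.1]
tcp_rot: [-180.0, 0.0, 148.6]
force: [-0.8, -0.8, 2.3]
grip_width: 8.9
```

```bash
python3 - <<'E'
from h import *
go(541.6,-207.4,42,149)
t=cap("top");s=cap("side")
cv2.imwrite("pics/m9.png",crop(s,358,265,70,70,8))
E
```

```text
t 31.18 pos [ 542.5 -207.8   44.1] rot [-1.7996e+02  4.0000e-02  1.4864e+02] F [-0.8 -0.8  2.3] g 8.9
shift in tool axes [ 1.  -0.1  2.1] turn z -0.006
```

View pics/m9.png

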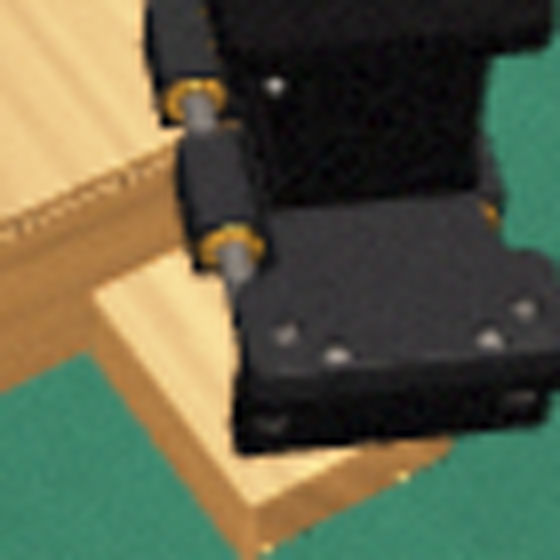

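>>> jog_arm:
  plan:
    - [0,0,1.5,0,0,0,0]
    - [0,0,1.2,0,0,0,0]
    - [0,0,0,0,0,0,0]

```text
time: 31.65
position: [542.6, -207.9, 43.0]
tcp_rot: [-179.9, 0.1, 148.6]
force: [-5.7, -1.3, 16.3]
grip_width: 9.0
```

>>> jog_arm:
  plan:
    - [0,0,0.4,0,0,0.15,0]
    - [0,0,0.2,0,0,0.15,0]
    - [0,0,0.2,0,0,0.15,0]
    - [0,0,0.2,0,0,0.15,0]
    - [0,0,0.2,0,0,0.15,0]

```text
time: 32.28
position: [542.5, -207.9, 42.0]
tcp_rot: [-180.0, 0.1, 105.4]
force: [-5.1, -0.7, 15.8]
grip_width: 8.8
```

>>> jog_arm:
  plan:
    - [0,0,0.2,0,0,0.16,0]
    - [0,0,0.2,0,0,0.16,0]
    - [0,0,0.2,0,0,0.16,0]
    - [0,0,0.2,0,0,0.16,0]
    - [0,0,0.2,0,0,0.16,0]

```text
time: 32.9
position: [542.5, -207.9, 40.9]
tcp_rot: [180.0, 0.1, 59.5]
force: [-5.5, -0.4, 15.2]
grip_width: 8.4
```

>>> jog_arm:
  plan:
    - [0,0,0.2,0,0,0.16,0]
    - [0,0,0.2,0,0,0.16,0]
    - [0,0,0.2,0,0,0.16,0]
    - [0,0,0.2,0,0,0.16,0]
    - [0,0,0.2,0,0,0.16,0]

```text
time: 33.52
position: [542.4, -207.9, 39.7]
tcp_rot: [180.0, -0.0, 13.7]
force: [-6.0, 0.4, 15.1]
grip_width: 8.8
```

>>> jog_arm:
  plan:
    - [0,0,0.3,0,0,0.15,0]
    - [0,0,0.3,0,0,0.15,0]
    - [0,0,0.2,0,0,0.15,0]
    - [0,0,0.2,0,0,0.15,0]
    - [0,0,0,0,0,0.15,0]

```text
time: 34.15
position: [542.4, -207.9, 39.4]
tcp_rot: [-180.0, -0.0, -29.2]
force: [-7.4, 1.0, 20.7]
grip_width: 8.9
```

>>> jog_arm:
  plan:
    - [0,0,0,0,0,0.14,0]
    - [0,0,0,0,0,0.14,0]
    - [0,0,0,0,0,0.14,0]
    - [0,0,0,0,0,0,0]

```text
time: 34.65
position: [542.5, -207.8, 39.3]
tcp_rot: [-180.0, -0.0, -53.1]
force: [-6.4, 1.5, 21.0]
grip_width: 8.8
```

```bash
python3 -c "
from h import *
o=sensors.get_obs();print(o['position'],o['tcp_rot'],o['force'],o['torque'],o['joint_positions'].round(1),o['grip_width'])"
```

```text
[ 542.48522355 -207.82124788   39.34327659] [-1.7996546e+02 -1.3466875e-02 -5.3071461e+01] [-6.43741667  1.47087135 20.98297796] [0.2522262  1.58140975 0.02754624] [  -1.3   32.5   24.3  111.   -19.9   40.6 -108.2] 8.796011437235379
```

>>> jog_arm:
  plan:
    - [0,0,-4,0,0,0,30]
    - [0,0,0,0,0,0,30]
    - [0,0,-40,0,0,0,30]
    - [0,0,-50,0,0,0,30]
    - [0,0,-50,0,0,0,30]

```text
time: 35.28
position: [542.2, -206.6, 181.4]
tcp_rot: [179.9, 0.1, -53.0]
force: [1.5, 0.7, -0.1]
grip_width: 29.8
```

>>> jog_arm:
  plan:
    - [0,50,0,0,0,0,30]
    - [0,50,0,0,0,0,30]
    - [0,50,0,0,0,0,30]
    - [-20,40,0,0,0,0,30]
    - [0,0,0,0,0,0,30]

```text
time: 35.9
position: [375.1, -306.2, 180.3]
tcp_rot: [180.0, 0.1, -53.3]
force: [0.7, -0.1, -0.2]
grip_width: 29.8
```

```bash
python3 - <<'E'
from h import *
st()
t=cap("top");s=cap("side")
cv2.imwrite("pics/f.png",np.hstack([crop(t,340,200,190,200,2),crop(s,320,220,160,133,3)[:399][:, :410]]) if 0 else np.vstack([crop(s,320,225,150,100,5)[:400],crop(t,345,200,150,40,5)]))
F=s["frame"].astype(int); m=((F[...,2]>F[...,0]-8)&(F[...,2]>F[...,1]-8)).astype(np.uint8)
k,l,q,ce=cv2.connectedComponentsWithStats(m)
for i in range(1,k):
  if 15<q[i,4]<900: print(q[i],ce[i].round(1))
# expected bar-top row shift for 4 mm
for w in((595.3,148.3),(542.3,-207.8)): print(proj(s,[*w,58]).round(1),proj(s,[*w,54]).round(1))
E
```

```text
t 35.9 case [-149.8 -302.6  180.3] rot [ 1.800e+02  1.200e-01 -5.332e+01] F [ 0.7 -0.1 -0.2] g 29.8
[116  65  21   9 131] [125.9  69.1]
[  0 184  17  70 700] [  5.7 224.2]
[409 212  29  21 480] [423.2 222.1]
[283.4 172.5] [283.5 173.7]
[358.9 265.8] [358.7 267. ]
```

View pics/f.png

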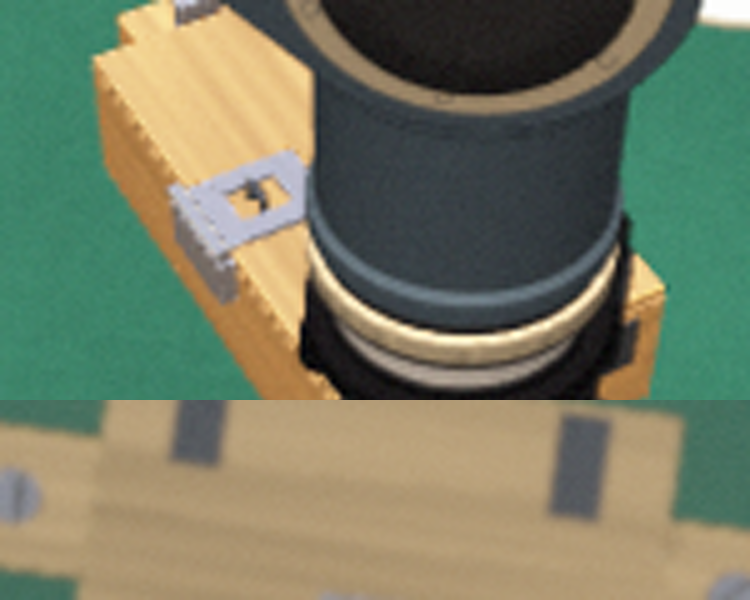

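>>> jog_arm:
  plan:
    - [25,40,-8,0,0,0,30]
    - [25,40,-8,0,0,0,30]
    - [25,40,-8,0,0,0,30]
    - [25,40,-8,0,0,0,30]
    - [25,40,-8,0,0,0,30]

```text
time: 36.62
position: [296.1, -526.7, 220.4]
tcp_rot: [-180.0, -0.0, -52.8]
force: [1.8, -0.0, 0.2]
grip_width: 29.6
```

```bash
python3 - <<'E'
from h import *
st()
t=cap("top");s=cap("side")
cv2.imwrite("pics/g.png",np.vstack([crop(s,330,205,200,110,4),np.hstack([crop(s,284,177,26,10,15),crop(s,358,270,26,10,15)])[:, :780].copy() if 0 else cv2.copyMakeBorder(np.hstack([crop(s,284,177,26,10,15),crop(s,358,270,26,10,15)]),0,0,0,20,cv2.BORDER_CONSTANT)]))
F=s["frame"].astype(int); m=((F[...,2]>F[...,0]-8)&(F[...,2]>F[...,1]-8)).astype(np.uint8)
k,l,q,ce=cv2.connectedComponentsWithStats(m)
for i in range(1,k):
  if 8<q[i,4]<900 and 260<ce[i][0]<440: print(q[i],ce[i].round(1))
E
```

```text
t 36.62 case [-195.  -532.4  220.4] rot [-179.99   -0.    -52.79] F [ 1.8 -0.   0.2] g 29.6
```

View pics/g.png

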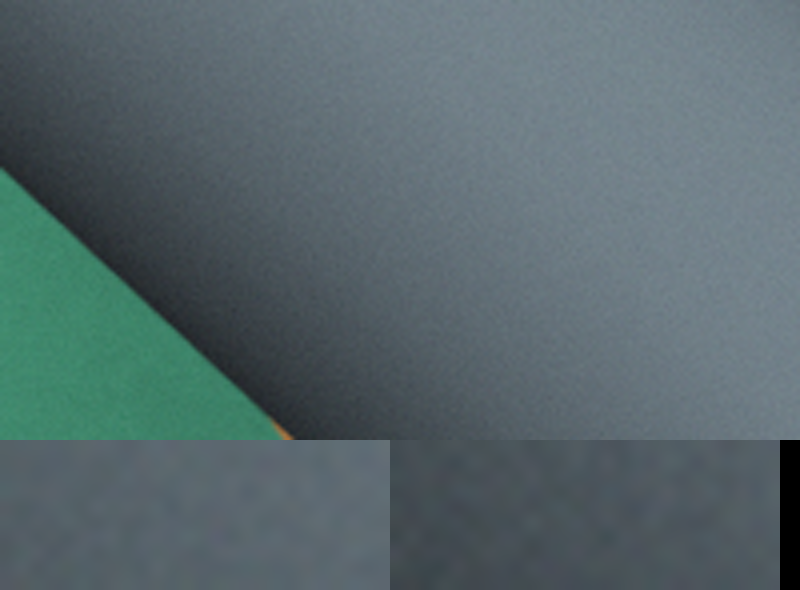

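>>> jog_arm:
  plan:
    - [8,40,0,0,0,0,30]
    - [8,40,0,0,0,0,30]
    - [8,40,0,0,0,0,30]
    - [6,40,0,0,0,0,30]
    - [0,0,0,0,0,0,30]

```text
time: 37.35
position: [182.6, -647.4, 220.0]
tcp_rot: [179.9, 0.1, -53.2]
force: [0.2, 0.0, -1.0]
grip_width: 29.9
```

```bash
python3 - <<'E'
from h import *
st()
t=cap("top");s=cap("side")
for n,c in(("side",s),("top",t)):
  F=c["frame"].astype(int); m=((F[...,2]>F[...,0]-8)&(F[...,2]>F[...,1]-8)).astype(np.uint8)
  k,l,q,ce=cv2.connectedComponentsWithStats(m)
  for i in range(1,k):
    if 8<q[i,4]<900 and 200<ce[i][0]<440 and 100<ce[i][1]<300: print(n,q[i],ce[i].round(1))
E
```

```text
t 37.35 case [-289.1 -668.7  220. ] rot [ 1.7989e+02  6.0000e-02 -5.3180e+01] F [ 0.2  0.  -1. ] g 29.9
side [279 143  60  22 372] [302.9 154. ]
side [307 175  19  10  98] [316.  179.4]
side [408 212  31  21 485] [423.2 222.1]
side [345 217  22  14 152] [355.4 223.5]
side [364 240   8  10  44] [367.5 244.7]
top [411 127  30  29 685] [425.7 141. ]
top [305 173  10  19 151] [309.7 182.1]
top [381 184  10  19 153] [385.5 192.9]
top [268 194  10  10  68] [272.2 198.7]
top [412 215  11  10  76] [416.8 219.6]
top [329 220  23  29 384] [340.9 234.8]
```

```bash
python3 - <<'E'
from h import *
s=cap("side")
H=cv2.cvtColor(s["frame"],cv2.COLOR_RGB2HSV)
for u,v in((284,177),(358,271)):
    p=H[v-13:v+13,u-12:u+12]
    print(u-12,v-13)
    for r in p: print(''.join('#' if x[1]<60 and x[2]>100 else '+' if x[1]<85 else '.' for x in r))
for w in((595.3,148.3),(542.3,-207.8)):
    for z in (58,54,39,35,34,30): print(z,proj(s,[*w,z]).round(1))
E
```

```text
272 164
+++++++...++#++++++++++.
++++++++...+++++++++....
+++++++++..++++++.......
+++++++++...++..........
++++++++++..............
+++++++++++.............
++++++++++++.....+......
+++++++++++++..+...+....
++++++++++++++##+.......
++++++++++++++###...+...
+++++++++++++++##....+..
+++++++++++++++++.......
+++++++++++++++++.......
+++++++++++++++++.......
++++++++++++++++++......
+++++++++++++++++++.....
++++++++++++++++++++....
++++++++++++++++++++....
+++++++++++++++++++++...
++++++++++++++++++++++..
+++++++++++++++++++++++.
++++++++++++++++++++++++
++++++++++++++++++++++++
++++++++++++++++++++++++
++++++++++++++++++++++++
++++++++++++++++++++++++
346 258
+++++++............+....
++++++++..........+.....
++++++++...........+....
+++++++++...........+...
++++++++++...........+..
+++++++++++.............
+++++++++++...........+.
++++++++++++...........+
+++++++++++++###+.......
++++++++++++++######....
+++++++++++++++#####....
+++++++++++++++####+....
++++++++++++++++###.....
+++++++++++++++++++.....
++++++++++++++++++#.....
+++++++++++++++++++.....
+++++++++++++++++++.....
++++++++++++++++++++....
+++++++++++++++++++++...
++++++++++++++++++++++..
++++++++++++++++++++++..
+++++++++++++++++++++++.
++++++++++++++++++++++++
++++++++++++++++++++++++
++++++++++++++++++++++++
++++++++++++++++++++++++
58 [283.4 172.5]
54 [283.5 173.7]
39 [283.8 177.9]
35 [283.9 179. ]
34 [283.9 179.3]
30 [284.  180.4]
58 [358.9 265.8]
54 [358.7 267. ]
39 [358.1 271.2]
35 [358.  272.4]
34 [358.  272.6]
30 [357.8 273.8]
```

```bash
python3 -c "
from h import *
print(order.hand_in())"
```

```text
the job is handed in; nothing more can be done
None
```

The job is done and handed in at about 37 s. The two loose items present, the refill bottle and the washer tin, are packed in the case. The lid is pushed shut, the hasp lies over the staple, and both thumb screws are driven in.

**Packing, lid and hasp:** the images showed both items standing inside the case. The lid is flat, and the staple comes up through the hasp's slot after a 25 N press at the free end.

**Screws:** each was pressed with 12–21 N while being turned clockwise about 2.8 rad (left) and 3.5 rad (right). Both went down nearly 4 mm under load. A last 0.4 rad of turning under about 20 N gave no further travel, so I take both collars to be on the cleats.

**Bystanders:** the big jar is unmoved. The brush's visible edge is where it was, though part of the brush was hidden in the first picture.

**Checks that failed:** I could not confirm the screw depth from the side camera. The arm blocked that view each time I tried, so seating rests on the force and height readings alone. I have also only looked at the hasp from partly blocked views since finishing the screws; it showed in place.

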